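# Load the drawer test fixture and bring its contacts down

## Task

Lift the test fixture's contact lever right up, then load every power module lying on the bench into the fixture's drawer, each flat in a lane of its own with the heat sink up; the drawer may or may not be held by the unmarked latch knob on top of the fixture, so try it and, if it does not come, turn the knob about a quarter turn and try again. Then push the drawer fully shut without slamming it, and only after that swing the lever down to its stop again, leaving the other things on the bench where they are.

Things in the scene. Friction and masses are not known exactly. Their poses are not given: they have to be found in the camera images.
- fixture: test fixture, a low aluminium box fixed on the right of the bench: 336 wide (y), 260 deep (x), 118 mm high; drawer in its front, latch knob and lever on top, grey connector block at the back of the top. Origin: foot of the housing's front face, middle of its width; x points into it, away from the robot, y left, z up. Place and yaw vary. Triples (x, y, z) below: in this frame, mm
- drawer (a joint): how far the drawer is out, m: 0 shut, 0.15 fully out (stop). It slides along the fixture's -x with about 3 N of drag and stays where left. If latched it gives about 2 mm, then stops hard: 15 N is plenty to find out. All lanes are clear of the housing from 0.13 on
- drawer_handle (a point): middle of the drawer's bar handle, moving with it: round steel bar 12 mm thick, 120 long along y, 45 mm in front of the front panel; at (-58, 0, 86) when shut. The panel's upper edge is at 111 mm; hook or pinch the bar from above, one finger either side of it in x
- latch_knob (a point): middle of the round ribbed black latch knob on the top, front left: 40 mm diameter, from 122 to 150 mm above the bench, upright axis at (34, 136). It turns endlessly either way, stiffly (0.25 N m). Hidden claws under it hold the drawer: each quarter turn or so changes held to free or back, and nothing shows which. If a turn does not free the drawer, turn on the same way and try again
- lever (a joint): angle of the contact lever, rad: 0 fully raised, 0.87 down at its stop; starts down, at 0.75 to 0.87. It stays where left and needs 3 to 5 N at its bar, up or down. It lowers a plate of spring contacts over the modules, so it must be up whenever the drawer is out
- lever_bar (a point): middle of the lever's cross bar, black, round, 18 mm thick, 90 long along y. It swings about a y axis at x 100, z 132 at 100 mm radius: raised 55 degrees above level, at (43, 0, 214), down 5 degrees above level, at (0, 0, 141); it comes towards the robot as it goes down. To lift it, pinch the bar from above (it turns in the grip); to lower it, press on it
- lane1 (a point): middle of the floor of the drawer's rightmost (-y) lane; moves with the drawer, axes as the fixture's; at (63, -124, 18) when shut. A lane is 124 long (x), 64 mm wide, parted from the next by a white divider 20 mm high, and takes one module lengthwise. The drawer's sides stand 34 mm above the floor. Left of lane4 is a narrow bay with the latch's upright post, not for modules
- lane2 (a point): middle of the floor of lane 2, like lane1, 68 mm to its left (+y); at (63, -56, 18) when shut
- lane3 (a point): middle of the floor of lane 3, like lane1, 136 mm to its left (+y); at (63, 12, 18) when shut
- lane4 (a point): middle of the floor of lane 4, like lane1, 204 mm to its left (+y); at (63, 80, 18) when shut
- module_a: power module, 105 x 52 mm, 58 tall, 0.35 kg: pale die-cast base 28 mm high, on its middle a dark finned heat sink 70 long (x), 26 wide (y), 30 high, the place to grip (across the 26 mm). Origin: centre of the underside; x along its length, z up; both ends alike. Three or four alike lie on the left of the bench, their length within 30 degrees of world x; None if absent
- module_b: another power module exactly like module_a: 105 x 52 x 58 mm, heat sink 26 mm wide on a base 28 mm high; origin under its centre, x along its length; None if absent
- module_c: another power module exactly like module_a: 105 x 52 x 58 mm, heat sink 26 mm wide on a base 28 mm high; origin under its centre, x along its length; None if absent
- module_d: another power module exactly like module_a: 105 x 52 x 58 mm, heat sink 26 mm wide on a base 28 mm high; origin under its centre, x along its length; None if absent
- wire_spool: white wire spool standing on its flange, 90 mm across, 60 mm high; bystander; origin under its centre
- flux_bottle: bottle, 52 mm across, 120 mm high; bystander; origin under its centre
- screwdriver: screwdriver, 160 mm long, lying among the modules; bystander; origin near its middle
- multimeter: black multimeter lying flat, 160 x 78 x 36 mm; bystander; origin under its centre
- transformer: transformer with copper winding and steel core, 75 x 58 x 62 mm; bystander; origin under its centre
- tip_cleaner: round steel pot of brass wool, 68 mm across, 50 mm high; bystander; origin under its centre

How it is judged:
By the outcome, as a careful person would: the job done as asked, in the order asked, and still so for the second after the job is handed in, with the robot touching nothing.
Of module_a, module_b, module_c, module_d only 3 to 4 are there at a start; the rules pass over those that are not, and their reading is None.
At some moment in a run one of module_a, module_b, module_c, module_d may be knocked a few centimetres aside while the robot is not near it.
It also fails if it takes over 210 s, if anything falls off the work surface, if the arm or the gripper's body presses on something with over 40 N, if the wrist force passes 120 N, or if a joint passes its speed limit or range.

## Robot

A 7-joint arm with a two-finger parallel gripper is mounted at the origin on the work surface. World frame = base frame: x ahead of the robot, y to its left, z up, the work surface at z = 0. Lengths are in mm, angles in rad, forces in N, time in s.
With the tool pointing down it reaches from about 425 to 975 mm from the base axis. Payload 16.7 kg.
Tool frame: the origin (TCP) lies midway between the tips of the shut fingers; the grasp point (between the pads) lies 19 mm behind it; z points along the fingers, y is the line along which they close (so a half turn about z gives the same grasp; the last joint's range is limited). The gripper opens to 85 mm and grips with 20 to 120 N. Pads are 22 mm wide; open, the fingers measure 114 mm over their backs; the gripper's body (76 mm by 85 mm) begins 54 mm behind the grasp point. The pads swing forward as they close: fully open they stand 13 mm farther back than shut.
Start: joints at [1.161, 0.426, 0.074, 1.606, -0.034, 1.111, -0.067], TCP at [174.021, -652.145, 231.302] pointing down, gripper open.
Joint ranges: [-2.85, 2.85], [-0.5, 2.14], [-1.23, 1.37], [0.21, 2.46], [-1.02, 4.16], [0.16, 2.05], [-2.73, 2.73]. Speed limits (rad/s): [1.89, 1.89, 2.39, 2.39, 3.01, 3.01, 3.01].

## Interface

Orientations are given as a rotation vector (axis times angle).
In Python, from station import * gives the robot as it stands. The module is installed in compiled form; this text tells all that it offers.
- The arm moves only by the tool jog_arm, never from a script. Its arguments are lists of equal length, an entry for each row: "dp": the shift along the world's x, y, z in m, a list of three; "rotation": the turn, a rotation vector about the world's x, y, z in degrees, a list of three; "fingers": the closure, from -1 (fully open) to 1 (shut). In form: {"dp": [[dx, dy, dz], ...], "rotation": [[wx, wy, wz], ...], "fingers": [fingers, ...]}. A call has 1 to 8 rows; each row is the pose to reach, as a shift and turn from the pose commanded when the call began; what a row does not reach only later rows make up. A row lasts 1/12 s, in which the tool goes at most 41.7 mm and 7.16 degrees, less where a joint would pass 70% of its speed; a pose out of reach is approached as far as the arm can. A call with a gripper value outside its range is refused whole. The fingers move at their own pace and stop on an object; "newtons" is the grip in N (left out, the last holds). Time passes only in rows, so rows that repeat a pose let the fingers close. It gives the time, the measured TCP pose, the force, the opening and the grip force at its end, in the units of the state.
- get_obs(): the state, without advancing time (a new reading comes with each control period).
- grab_frame(name): name is "scene" or "top" or "wrist"; returns the picture (400x640x3 uint8, blue, green, red); there is no depth.
- camera_model(name): a dict with "mtx" (3x3 intrinsics, pixels), "k1" (the pictures are not rectified: a ray, as slopes to the right and down, at radius r is drawn at 1 + k1 r^2 times it, then the intrinsics apply), "R" (3x3) and "t" (3): a world point X has camera coordinates R X + t; the wrist camera has in their place "T_tool_cam" (4x4, takes a point from camera to tool coordinates, whose origin is the TCP and whose axes are the flange's). Camera axes: x right, y down, z forward; pixel columns grow to the right and rows downward; lengths in mm; the calibration is good to about 2 mm. A picture is of the moment at which its call begins: read the wrist's pose just before it. camera_model takes no time and is no camera call.
- hand_in(): hands the job in; it is judged then, once.
The state is a dict: "clock": time; "joint_positions": joint angles; "joint_vel": joint speeds; "effort": joint torques, N m; "tool_pos": TCP position; "tcp_rot": TCP orientation; "ft_force": force on the tool from outside, world axes, zero at the start; "moment": the same for the moment, N m; "width": finger opening in mm; "gripper_force": force on a finger pad.
Only numpy, scipy, OpenCV 4.12 (cv2) and the standard library are available. Lean on these libraries where they do the work, as an engineer would, in place of code of your own. Each camera call takes 0.05 s, during which the arm holds its last target. There are 200 camera calls.

## Working session

There is one attempt and no reset: what is moved stays moved. The work goes in short steps, Python scripts to look and compute and a tool call to move; the robot and the scene stay as the last step left them, time stands still between calls to the robot, and variables do not carry over. Pictures are saved under pics/ and viewed, at most 15 in all, crops included, and the job is handed in when it is done.

Besides the shell and the picture viewer there is one more tool, called after "Call:" as name(argument=value, ...) on one line, values as JSON. jog_arm: Moves the arm, as the interface text tells. Its arguments: {"type":"object","properties":{"dp":{"type":"array"},"rotation":{"type":"array"},"fingers":{"type":"array"},"newtons":{"type":"number"}},"required":["dp","rotation","fingers"]}

```bash
mkdir -p pics; cat > h.py <<'E'
from station import *
import numpy as np, cv2
from scipy.spatial.transform import Rotation as Ro
def cam(name,obs=None):
    m=camera_model(name)
    K=np.array(m["mtx"]);k1=m["k1"]
    if name=="wrist":
        T=np.array(m["T_tool_cam"]);o=obs or get_obs()
        Rw=Ro.from_rotvec(o["tcp_rot"]).as_matrix()
        R=(Rw@T[:3,:3]).T; c=Rw@T[:3,3]+np.array(o["tool_pos"]); t=-R@c
    else: R=np.array(m["R"]);t=np.array(m["t"])
    return K,k1,R,t
def ray(c,px):
    K,k1,R,t=c
    d=np.array([(px[0]-K[0,2])/K[0,0],(px[1]-K[1,2])/K[1,1]])
    u=d.copy()
    for _ in range(20): u=d/(1+k1*(u@u))
    return -R.T@t, R.T@np.array([u[0],u[1],1])
def onz(c,px,z):
    o,d=ray(c,px); return o+d*(z-o[2])/d[2]
def proj(c,X):
    K,k1,R,t=c; q=R@np.array(X,float)+t; u=q[:2]/q[2]; u=u*(1+k1*(u@u))
    return np.array([K[0,0]*u[0]+K[0,2],K[1,1]*u[1]+K[1,2]])
def snap(name,fn):
    o=get_obs(); c=cam(name,o); im=grab_frame(name); cv2.imwrite("pics/"+fn,im); return im,c
E
python3 - <<'E'
from h import *
o=get_obs();print({k:np.round(v,3) for k,v in o.items()})
for n in("top","scene"):
    im,c=snap(n,n+"0.png");print(n,-c[2].T@c[3],c[2][2],c[0][0,0],c[1])
m=camera_model("wrist");print(np.round(m["T_tool_cam"],3),m["mtx"])
E
```

```text
{'clock': np.float64(0.0), 'joint_positions': array([ 1.161,  0.427,  0.074,  1.607, -0.034,  1.111, -0.067]), 'joint_vel': array([-0.002,  0.001, -0.001,  0.001,  0.   ,  0.001,  0.   ]), 'effort': array([-0.0000e+00, -9.4981e+01,  3.7610e+00, -4.6351e+01,  1.9000e-02,
        1.0000e-02, -0.0000e+00]), 'tool_pos': array([ 173.909, -651.806,  230.612]), 'tcp_rot': array([-3.114, -0.408,  0.   ]), 'ft_force': array([ 0.915, -0.382,  0.091]), 'moment': array([-0.014, -0.077, -0.038]), 'gripper_force': np.float64(0.0), 'width': np.float64(85.253)}
top [ 147.9894252    21.37963098 1815.61893845] [ 0.21211052 -0.00987544 -0.97719579] 503.4261875376689 -0.09163516781699811
scene [1164.49415569  511.57109691 1229.51552627] [-0.49070311 -0.34489905 -0.80015942] 477.1937325801035 -0.12202208946624919
[[ 0.00000e+00 -9.49000e-01 -3.15000e-01  8.08850e+01]
 [ 1.00000e+00 -0.00000e+00  1.00000e-03 -4.92000e-01]
 [-1.00000e-03 -3.15000e-01  9.49000e-01 -1.42832e+02]
 [ 0.00000e+00  0.00000e+00  0.00000e+00  1.00000e+00]] [[293.62813969   0.         320.15857303]
 [  0.         293.62813969 197.1664857 ]
 [  0.           0.           1.        ]]
```

View pics/top0.png

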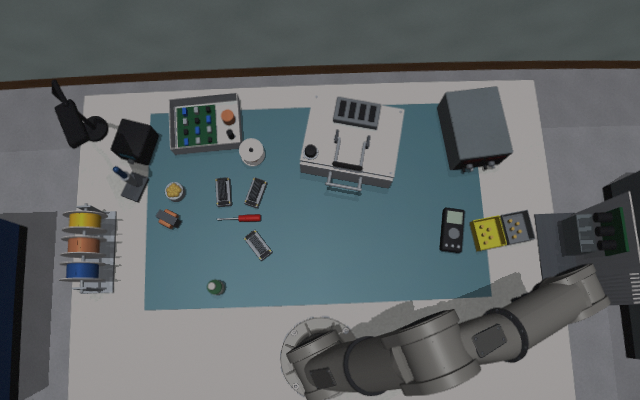

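View pics/scene0.png

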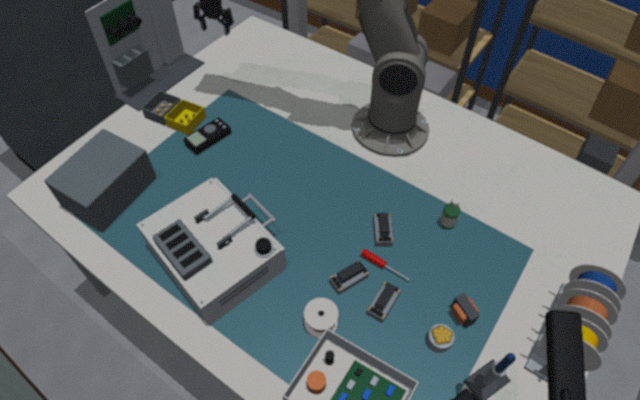

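Top view: fixture at about (350,140), with the knob at (311,151), lever bar at (348,166) and handle at (345,187). There are three modules, at (224,192), (256,193) and (258,245), and the screwdriver is at (240,218). I'll enlarge this region for measuring.

```bash
python3 - <<'E'
from h import *
im=cv2.imread("pics/top0.png");c=cam("top")
cv2.imwrite("pics/topc.png",cv2.resize(im[85:265,200:420],None,fx=3.3,fy=3.3,interpolation=cv2.INTER_CUBIC))
for n,p,z in(("knob",(311,151),150),("lev",(348,166),141),("hand",(345,187),86),("mA",(224,192),58),("mB",(256,193),58),("mC",(258,245),58)): print(n,onz(c,p,z).round())
# heat sinks/bases: bright vs dark against teal
hsv=cv2.cvtColor(im,cv2.COLOR_BGR2HSV)
teal=cv2.inRange(hsv,(85,60,30),(110,255,255))
m=cv2.bitwise_not(teal)
n,l,s,ce=cv2.connectedComponentsWithStats(m[105:305,150:490])
for i in range(1,n):
    if s[i,4]>60:
        pts=np.argwhere(l==i)[:,::-1]+[150,105]
        print(s[i]+[150,105,0,0,0],cv2.minAreaRect(pts.astype(np.float32)))
E
```

```text
knob [707.   8. 150.]
lev [ 651. -118.  141.]
hand [ 590. -108.   86.]
mA [595. 327.  58.]
mB [587. 211.  58.]
mC [399. 207.  58.]
[  150   105   255    86 11622] ((277.0, 147.5), (85.0, 254.0), 90.0)
[ 437  105   53  173 4079] ((463.0, 191.0), (172.0, 52.0), 90.0)
[150 126   9  34 158] ((154.0, 142.5), (33.0, 8.0), 90.0)
[215 177  17  30 423] ((222.83103942871094, 191.62759399414062), (28.8325138092041, 14.974115371704102), 86.633544921875)
[244 177  23  31 426] ((255.15692138671875, 192.1934051513672), (14.95125675201416, 28.96272087097168), 19.98310661315918)
[165 182  20  20 316] ((174.5, 191.5), (19.0, 19.0), 90.0)
[440 208  24  45 930] ((451.6758728027344, 229.88966369628906), (21.924009323120117, 43.34974670410156), 4.763641834259033)
[156 209  25  20 336] ((168.0, 218.50001525878906), (24.59674835205078, 16.099689483642578), 26.56505012512207)
[217 214  44   8 215] ((238.5, 217.5), (7.0, 43.0), 90.0)
[244 229  28  32 430] ((257.53997802734375, 244.71998596191406), (29.399995803833008, 14.79999828338623), 53.13010025024414)
[207 280  18  16 215] ((215.50001525878906, 287.0), (16.994115829467773, 14.758047103881836), 26.56505012512207)
[305 296 185   9 812] ((397.0, 300.0), (8.0, 184.0), 90.0)
```

View pics/topc.png

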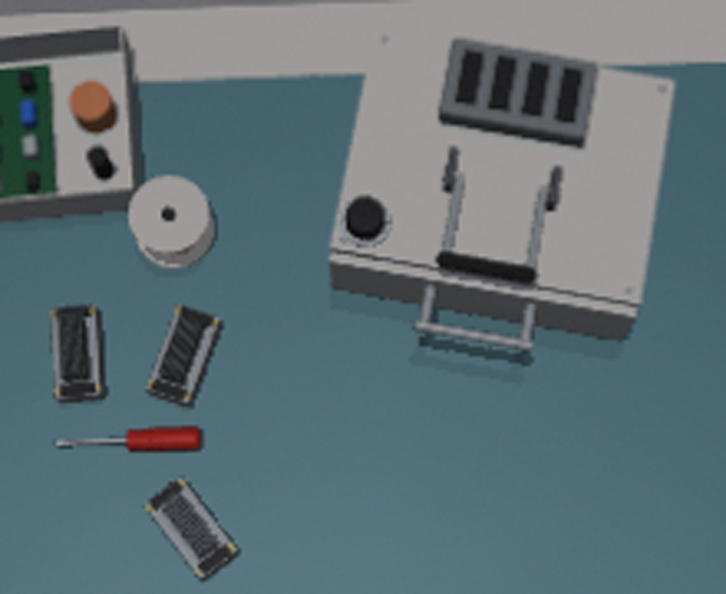

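Enlarged crop: knob top (365,217), lever bar ends (440,259)–(535,273), handle bar ends (417,325)–(532,345), front top edge (331,253)–(640,302).

```bash
python3 - <<'E'
from h import *
c=cam("top")
f=lambda p,z:onz(c,(p[0]/3.3+200,p[1]/3.3+85),z)
P={}
for n,p,z in(("knob",(365,217),150),("levL",(440,259),145),("levR",(535,273),145),("hL",(417,325),86),("hR",(532,345),86),("eL",(331,247),118),("eR",(640,298),118),("bR",(674,78),118)):
    P[n]=f(p,z);print(n,P[n].round(1))
for a,b in(("levL","levR"),("hL","hR"),("eL","eR")):
    d=P[a]-P[b];print(a,np.degrees(np.arctan2(-d[0],d[1])),np.linalg.norm(d),((P[a]+P[b])/2).round(1))
h=(P["hL"]+P["hR"])/2;k=P["knob"]
d=(k-h)[:2]; w=np.array([92,136]); yaw=np.arctan2(d[1],d[0])-np.arctan2(w[1],w[0]);print("yaw",np.degrees(yaw),np.linalg.norm(d),np.linalg.norm(w))
E
```

```text
knob [708.1   9.7 150. ]
levL [660.6 -67.3 145. ]
levR [ 641.6 -166.2  145. ]
hL [605.5 -42.2  86. ]
hR [ 578.7 -164.7   86. ]
eL [686.6  47.  118. ]
eR [ 617.9 -279.4  118. ]
bR [ 867.4 -336.   118. ]
levL -10.865221711451058 100.65489779766833 [ 651.1 -116.7  145. ]
hL -12.349156961708795 125.44397172576586 [ 592.1 -103.5   86. ]
eL -11.893518064588703 333.5061212466754 [ 652.3 -116.2  118. ]
yaw -11.636769353807242 162.0673945088519 164.19500601419034
```

Call:
jog_arm(dp=[[0.24, 0.27, 0.07], [0.24, 0.27, 0.07], [0.24, 0.27, 0.07], [0.24, 0.27, 0.07], [0.24, 0.27, 0.07], [0.24, 0.27, 0.07], [0.24, 0.27, 0.07], [0.24, 0.27, 0.07]], rotation=[[0, 0, 32], [0, 0, 32], [0, 0, 32], [0, 0, 32], [0, 0, 32], [0, 0, 32], [0, 0, 32], [0, 0, 32]], fingers=[-1, -1, -1, -1, -1, -1, -1, -1], newtons=40)

```text
clock: 0.77
tool_pos: [392.2, -405.8, 295.0]
tcp_rot: [-2.882, -1.251, 0.0]
ft_force: [1.6, -1.3, -0.2]
width: 85.1
gripper_force: 0.0
```

Call:
jog_arm(dp=[[0.236, 0.266, 0], [0.236, 0.266, 0], [0.236, 0.266, 0], [0.236, 0.266, 0], [0.236, 0.266, 0], [0.236, 0.266, 0], [0.236, 0.266, 0], [0.236, 0.266, 0]], rotation=[[0, 0, 31], [0, 0, 31], [0, 0, 31], [0, 0, 31], [0, 0, 31], [0, 0, 31], [0, 0, 31], [0, 0, 31]], fingers=[-1, -1, -1, -1, -1, -1, -1, -1])

```text
clock: 1.43
tool_pos: [613.5, -156.6, 294.5]
tcp_rot: [-2.443, -1.975, 0.0]
ft_force: [0.5, -0.4, 0.9]
width: 85.0
gripper_force: 0.0
```

```bash
python3 - <<'E'
from h import *
o=get_obs();print(o["clock"],np.round(o["tool_pos"],1),np.round(o["tcp_rot"],3),np.round(o["joint_positions"],2))
im,c=snap("wrist","w1.png")
cv2.imwrite("pics/w1b.png",cv2.resize(im,(800,500)))
E
```

```text
1.4333 [ 613.5 -156.6  294.5] [-2.443 -1.975  0.   ] [ 0.46  0.34 -0.41  1.61  0.14  1.22 -0.18]
```

View pics/w1b.png

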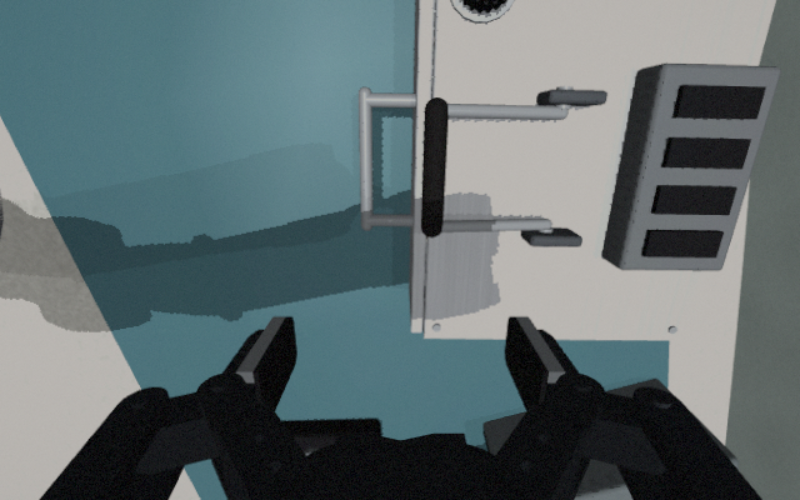

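Wrist view (800 px scale): lever bar runs (436,104)–(431,232), handle (365,92)–(367,225), and the front right corner screw is at (436,327).

```bash
python3 - <<'E'
from h import *
o=dict(get_obs());o["tool_pos"]=[613.5,-156.6,294.5];o["tcp_rot"]=[-2.443,-1.975,0]
c=cam("wrist",o)
f=lambda p,z:onz(c,(p[0]*.8,p[1]*.8),z)
for n,a,b,z in(("lev",(436,104),(431.5,232),144),("han",(365,92),(367,225),86)):
    A,B=f(a,z),f(b,z);d=A-B;print(n,A.round(1),B.round(1),((A+B)/2).round(1),np.degrees(np.arctan2(-d[0],d[1])),np.linalg.norm(d))
o=get_obs();print(np.round(o["tool_pos"],1),np.round(o["tcp_rot"],3))
E
```

```text
lev [659.6 -68.4 144. ] [ 638.1 -165.7  144. ] [ 648.8 -117.   144. ] -12.50240193264423 99.6059734843523
han [605.6 -43.7  86. ] [ 578.5 -162.7   86. ] [ 592.  -103.2   86. ] -12.843063608968325 122.07647347640685
[ 617.9 -148.2  294.2] [-2.433 -1.984 -0.006]
```

Call:
jog_arm(dp=[[0.03, 0.032, -0.06], [0.03, 0.032, -0.1], [0.03, 0.032, -0.1], [0.03, 0.032, -0.1], [0.03, 0.032, -0.1], [0.03, 0.032, -0.1]], rotation=[[0, 0, 0], [0, 0, 0], [0, 0, 0], [0, 0, 0], [0, 0, 0], [0, 0, 0]], fingers=[-1, -1, -1, -1, -1, -1])

```text
clock: 1.98
tool_pos: [643.1, -127.0, 196.5]
tcp_rot: [2.442, 1.974, 0.001]
ft_force: [0.4, -0.2, 0.2]
width: 85.5
gripper_force: 0.0
```

```bash
cat > st.py <<'E'
from h import *
def st():
    o=get_obs();v=np.array(o["tcp_rot"]);R=Ro.from_rotvec(v).as_matrix()
    print(round(o["clock"],2),np.round(o["tool_pos"],1),"xang",round(np.degrees(np.arctan2(R[1,0],R[0,0])),1),"tilt",np.round(R[:2,2],3),"q",np.round(o["joint_positions"],2),"w",round(o["width"],1),"F",np.round(o["ft_force"],1),"g",round(o["gripper_force"],1))
if __name__=="__main__": st()
E
python3 st.py
```

```text
1.98 [ 643.1 -127.   196.5] xang 77.9 tilt [ 0.001 -0.   ] q [ 0.4   0.45 -0.4   1.67  0.2   1.06 -0.28] w 85.5 F [ 0.4 -0.2  0.2] g 0.0
```

Call:
jog_arm(dp=[[0.005, 0.01, -0.03], [0.005, 0.01, -0.066], [0.005, 0.01, -0.066], [0.005, 0.01, -0.066], [0.005, 0.01, -0.066]], rotation=[[0, 0, 0], [0, 0, 0], [0, 0, 0], [0, 0, 0], [0, 0, 0]], fingers=[-1, -1, -1, -1, -1])

```text
clock: 2.4
tool_pos: [648.7, -117.1, 131.7]
tcp_rot: [2.442, 1.973, 0.003]
ft_force: [-0.5, 0.3, 0.2]
width: 85.3
gripper_force: 0.0
```

Call:
jog_arm(dp=[[0, 0, 0], [0, 0, 0], [0, 0, 0], [0, 0, 0], [0, 0, 0], [0, 0, 0]], rotation=[[0, 0, 0], [0, 0, 0], [0, 0, 0], [0, 0, 0], [0, 0, 0], [0, 0, 0]], fingers=[1, 1, 1, 1, 1, 1], newtons=40)

```text
clock: 2.9
tool_pos: [649.0, -116.6, 129.3]
tcp_rot: [2.441, 1.974, 0.003]
ft_force: [-2.1, 0.4, -1.7]
width: 16.5
gripper_force: 39.8
```

Call:
jog_arm(dp=[[0.0026, -0.0006, 0.0137], [0.0052, -0.0011, 0.022], [0.0085, -0.0018, 0.03], [0.0124, -0.0027, 0.0378], [0.017, -0.0037, 0.0452], [0.0222, -0.0048, 0.0521], [0.028, -0.006, 0.0585], [0.028, -0.006, 0.0585]], rotation=[[0, 0, 0], [0, 0, 0], [0, 0, 0], [0, 0, 0], [0, 0, 0], [0, 0, 0], [0, 0, 0], [0, 0, 0]], fingers=[1, 1, 1, 1, 1, 1, 1, 1])

```text
clock: 3.57
tool_pos: [673.9, -122.2, 188.4]
tcp_rot: [-2.44, -1.973, 0.006]
ft_force: [-22.0, 2.0, 17.6]
width: 16.5
gripper_force: 40.7
```

Call:
jog_arm(dp=[[0.0062, -0.0014, 0.0059], [0.0095, -0.002, 0.0086], [0.013, -0.0028, 0.0112], [0.015, -0.0034, 0.0125], [0.015, -0.0034, 0.0125]], rotation=[[0, 0, 0], [0, 0, 0], [0, 0, 0], [0, 0, 0], [0, 0, 0]], fingers=[1, 1, 1, 1, 1])

```text
clock: 3.98
tool_pos: [688.5, -125.4, 202.3]
tcp_rot: [-2.441, -1.974, 0.006]
ft_force: [-31.0, 2.0, 34.4]
width: 15.9
gripper_force: 41.8
```

Call:
jog_arm(dp=[[-0.001, 0, 0.003], [0.001, 0, 0.005], [0.001, 0, 0.005]], rotation=[[0, 0, 0], [0, 0, 0], [0, 0, 0]], fingers=[1, 1, 1])

```text
clock: 4.23
tool_pos: [689.9, -125.6, 204.0]
tcp_rot: [-2.44, -1.974, 0.006]
ft_force: [-14.1, -0.1, 0.1]
width: 16.3
gripper_force: 42.2
```

Call:
jog_arm(dp=[[0.004, -0.001, 0.003], [0.004, -0.001, 0.003]], rotation=[[0, 0, 0], [0, 0, 0]], fingers=[1, 1])

```text
clock: 4.4
tool_pos: [690.2, -125.7, 204.3]
tcp_rot: [-2.434, -1.97, 0.016]
ft_force: [-33.5, 6.3, -8.5]
width: 15.7
gripper_force: 41.8
```

Call:
jog_arm(dp=[[-0.004, 0.001, -0.003], [-0.004, 0.001, -0.003], [-0.004, 0.001, -0.003], [-0.004, 0.001, 0.02], [-0.004, 0.001, 0.05], [-0.004, 0.001, 0.05]], rotation=[[0, 0, 0], [0, 0, 0], [0, 0, 0], [0, 0, 0], [0, 0, 0], [0, 0, 0]], fingers=[-0.3, -0.3, -0.3, -0.3, -0.3, -0.3])

```text
clock: 4.9
tool_pos: [694.6, -125.6, 264.4]
tcp_rot: [2.438, 1.972, 0.009]
ft_force: [0.8, 0.9, -0.1]
width: 55.3
gripper_force: 0.0
```

Call:
jog_arm(dp=[[-0.035, 0.008, 0], [-0.07, 0.015, 0], [-0.098, 0.021, -0.01], [-0.098, 0.021, -0.05], [-0.098, 0.021, -0.09], [-0.098, 0.021, -0.09], [-0.098, 0.021, -0.09]], rotation=[[0, 0, 0], [0, 0, 0], [0, 0, 0], [0, 0, 0], [0, 0, 0], [0, 0, 0], [0, 0, 0]], fingers=[0.15, 0.15, 0.15, 0.15, 0.15, 0.15, 0.15])

```text
clock: 5.48
tool_pos: [593.6, -104.5, 167.6]
tcp_rot: [-2.441, -1.975, 0.002]
ft_force: [1.2, 0.4, 1.3]
width: 36.4
gripper_force: 0.0
```

```bash
python3 - <<'E'
from st import *
st()
im,c=snap("wrist","w2.png")
cv2.imwrite("pics/w2b.png",im)
E
```

```text
5.48 [ 593.6 -104.5  167.6] xang 77.9 tilt [-0.002  0.001] q [ 0.4   0.41 -0.42  1.81  0.19  0.97 -0.31] w 36.4 F [1.2 0.4 1.3] g 0.0
```

View pics/w2b.png

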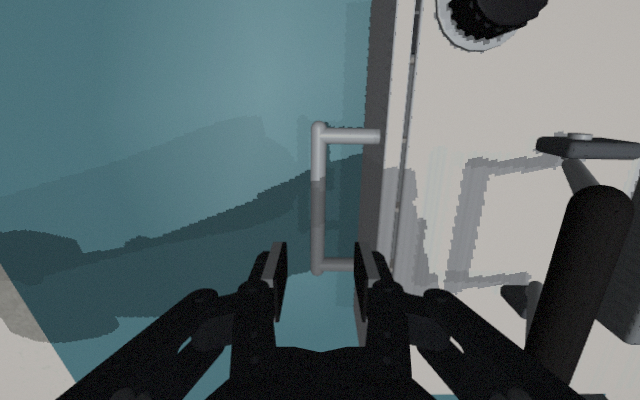

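Wrist view: handle bar is centred between the fingers (column 318, rows 125–272), and the lever is raised at right. Descend, pinch, then a gentle tug.

Call:
jog_arm(dp=[[-0.002, 0.001, -0.04], [-0.002, 0.001, -0.08], [-0.002, 0.001, -0.098], [-0.002, 0.001, -0.098], [-0.002, 0.001, -0.098]], rotation=[[0, 0, 0], [0, 0, 0], [0, 0, 0], [0, 0, 0], [0, 0, 0]], fingers=[0.15, 0.15, 0.15, 0.15, 0.15])

```text
clock: 5.95
tool_pos: [593.2, -103.6, 71.5]
tcp_rot: [2.442, 1.975, 0.002]
ft_force: [-0.3, 0.7, 1.2]
width: 36.2
gripper_force: 0.0
```

Call:
jog_arm(dp=[[0, 0, 0], [0, 0, 0], [0, 0, 0], [0, 0, 0]], rotation=[[0, 0, 0], [0, 0, 0], [0, 0, 0], [0, 0, 0]], fingers=[1, 1, 1, 1])

```text
clock: 6.28
tool_pos: [591.7, -103.4, 72.1]
tcp_rot: [2.442, 1.975, 0.0]
ft_force: [-10.6, 2.6, 13.7]
width: 10.1
gripper_force: 39.3
```

Call:
jog_arm(dp=[[-0.002, 0.0004, 0], [-0.004, 0.0009, 0], [-0.005, 0.0011, 0], [-0.005, 0.0011, 0]], rotation=[[0, 0, 0], [0, 0, 0], [0, 0, 0], [0, 0, 0]], fingers=[1, 1, 1, 1])

```text
clock: 6.62
tool_pos: [588.4, -102.7, 72.1]
tcp_rot: [2.44, 1.974, 0.005]
ft_force: [1.3, 0.6, 10.8]
width: 10.3
gripper_force: 40.0
```

Call:
jog_arm(dp=[[-0.002, 0.0004, -0.001], [-0.004, 0.0009, -0.001], [-0.004, 0.0009, -0.001]], rotation=[[0, 0, 0], [0, 0, 0], [0, 0, 0]], fingers=[1, 1, 1])

```text
clock: 6.87
tool_pos: [585.3, -102.0, 72.0]
tcp_rot: [2.439, 1.972, 0.007]
ft_force: [1.2, -1.1, 20.5]
width: 10.6
gripper_force: 41.0
```

Call:
jog_arm(dp=[[-0.005, 0.001, 0.002], [-0.012, 0.0026, 0.002], [-0.02, 0.0042, 0.002], [-0.02, 0.0042, 0.002]], rotation=[[0, 0, 0], [0, 0, 0], [0, 0, 0], [0, 0, 0]], fingers=[1, 1, 1, 1])

```text
clock: 7.2
tool_pos: [562.2, -96.7, 72.1]
tcp_rot: [2.441, 1.976, 0.002]
ft_force: [-1.3, 4.2, 11.0]
width: 10.4
gripper_force: 42.0
```

Call:
jog_arm(dp=[[-0.015, 0.0032, 0.001], [-0.035, 0.0075, 0.001], [-0.055, 0.0118, 0.001], [-0.075, 0.0161, 0.001], [-0.095, 0.0204, 0.001], [-0.108, 0.0232, 0.001], [-0.112, 0.0241, 0.001], [-0.112, 0.0241, 0.001]], rotation=[[0, 0, 0], [0, 0, 0], [0, 0, 0], [0, 0, 0], [0, 0, 0], [0, 0, 0], [0, 0, 0], [0, 0, 0]], fingers=[1, 1, 1, 1, 1, 1, 1, 1])

```text
clock: 7.87
tool_pos: [449.7, -71.2, 72.3]
tcp_rot: [-2.44, -1.978, -0.002]
ft_force: [1.1, 14.8, -2.0]
width: 10.4
gripper_force: 42.0
```

```bash
python3 - <<'E'
from st import *
st()
im,c=snap("top","top2.png")
cv2.imwrite("pics/top2c.png",cv2.resize(im[110:310,160:420],None,fx=3,fy=3,interpolation=cv2.INTER_CUBIC))
E
```

```text
7.87 [449.7 -71.2  72.3] xang 78.0 tilt [0.001 0.001] q [ 0.39  0.33 -0.43  2.2   0.22  0.65 -0.4 ] w 10.4 F [ 1.1 14.8 -2. ] g 42.0
```

View pics/top2c.png

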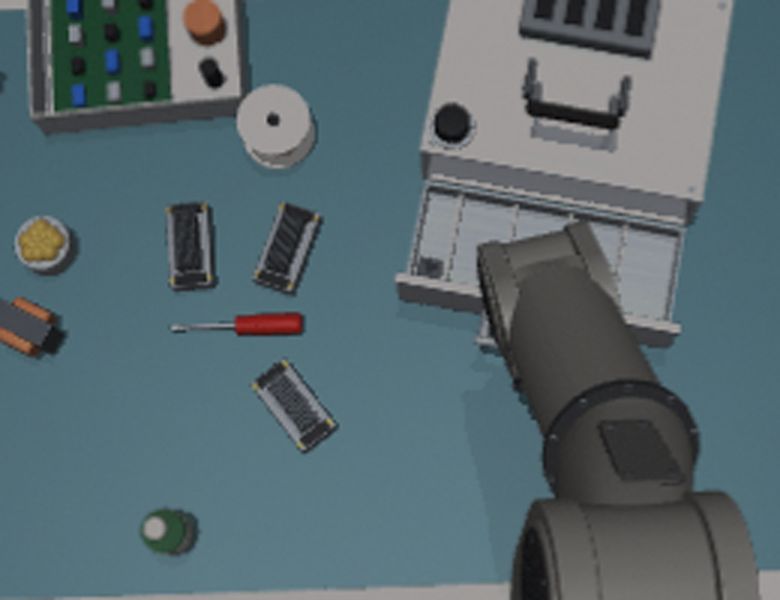

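Top view now (3× crop of 160..420, 110..310): drawer is out and its empty lanes are visible. The lever is up, and three modules remain at crop (190,245), (287,247) and (295,405).

```bash
cat > mods.py <<'E'
from h import *
def mods(im,c,box=(150,105,310,305)):
    x0,y0,x1,y1=box
    hsv=cv2.cvtColor(im,cv2.COLOR_BGR2HSV)
    m=cv2.bitwise_not(cv2.inRange(hsv,(85,60,30),(110,255,255)))[y0:y1,x0:x1]
    n,l,s,ce=cv2.connectedComponentsWithStats(m)
    for i in range(1,n):
        if not 200<s[i,4]<900: continue
        p=np.argwhere(l==i)[:,::-1]+[x0,y0]
        w=np.array([onz(c,q,28)[:2] for q in p],np.float32)
        (cx,cy),(a,b),t=cv2.minAreaRect(w)
        if a<b:t+=90
        t=(t+90)%180-90
        print((p.mean(0)).round(),"ctr",round(cx),round(cy),"size",round(max(a,b)),round(min(a,b)),"yaw",round(t,1))
E
python3 - <<'E'
from mods import *
mods(cv2.imread("pics/top2.png"),cam("top"))
E
```

```text
[223. 192.] ctr 605 336 size 109 55 yaw 3.3
[255. 192.] ctr 598 217 size 107 54 yaw -21.1
[175. 191.] ctr 612 516 size 77 67 yaw 44.9
[168. 218.] ctr 512 538 size 92 58 yaw 62.1
[245. 218.] ctr 506 279 size 157 26 yaw 87.9
[257. 245.] ctr 404 212 size 107 52 yaw 35.5
[216. 287.] ctr 257 363 size 60 53 yaw 89.7
```

Call:
jog_arm(dp=[[0, 0, 0], [0, 0, 0], [0, 0, 0.03], [0, 0, 0.07], [0, 0, 0.11], [0, 0, 0.15], [0, 0, 0.18], [0, 0, 0.18]], rotation=[[0, 0, 0], [0, 0, 0], [0, 0, 0], [0, 0, 0], [0, 0, 0], [0, 0, 0], [0, 0, 0], [0, 0, 0]], fingers=[0.15, 0.15, 0.15, 0.15, 0.15, 0, -0.5, -1])

```text
clock: 8.58
tool_pos: [452.8, -73.7, 257.8]
tcp_rot: [2.438, 1.971, 0.007]
ft_force: [1.6, 0.3, 0.6]
width: 65.8
gripper_force: 0.0
```

Call:
jog_arm(dp=[[-0.016, 0.095, 0], [-0.016, 0.095, 0], [-0.016, 0.095, 0], [-0.016, 0.095, 0], [-0.016, 0.095, 0], [-0.016, 0.095, 0], [-0.016, 0.095, 0]], rotation=[[0, 0, 45], [0, 0, 45], [0, 0, 45], [0, 0, 45], [0, 0, 45], [0, 0, 45], [0, 0, 45]], fingers=[-1, -1, -1, -1, -1, -1, -1])

```text
clock: 9.17
tool_pos: [434.3, 21.4, 251.8]
tcp_rot: [1.49, 2.766, -0.001]
ft_force: [-0.2, -1.2, -0.2]
width: 85.2
gripper_force: 0.0
```

Call:
jog_arm(dp=[[-0.016, 0.095, 0], [-0.016, 0.095, 0], [-0.016, 0.095, 0], [-0.016, 0.095, 0], [-0.016, 0.095, 0], [-0.016, 0.095, 0], [-0.016, 0.095, 0]], rotation=[[0, 0, 45], [0, 0, 45], [0, 0, 45], [0, 0, 45], [0, 0, 45], [0, 0, 45], [0, 0, 45]], fingers=[-1, -1, -1, -1, -1, -1, -1])

```text
clock: 9.75
tool_pos: [418.3, 116.4, 251.7]
tcp_rot: [0.318, 3.125, -0.001]
ft_force: [0.2, 0.2, -0.1]
width: 85.6
gripper_force: 0.0
```

Call:
jog_arm(dp=[[-0.016, 0.095, -0.05], [-0.016, 0.095, -0.05], [-0.016, 0.095, -0.05], [-0.016, 0.095, -0.05], [-0.016, 0.095, -0.05], [-0.016, 0.095, -0.05], [-0.016, 0.095, -0.05], [-0.016, 0.095, -0.05]], rotation=[[0, 0, 45], [0, 0, 45], [0, 0, 45], [0, 0, 45], [0, 0, 45], [0, 0, 45], [0, 0, 45], [0, 0, 45]], fingers=[-1, -1, -1, -1, -1, -1, -1, -1])

```text
clock: 10.42
tool_pos: [402.5, 211.2, 201.6]
tcp_rot: [0.893, -3.012, 0.001]
ft_force: [0.4, -0.3, -0.5]
width: 85.3
gripper_force: 0.0
```

```bash
python3 - <<'E'
from st import *
st();o=get_obs();print(o["tool_pos"],o["tcp_rot"])
im,c=snap("wrist","w3.png")
E
```

```text
10.42 [402.5 211.2 201.6] xang -147.0 tilt [-0.    -0.001] q [ 0.21  0.19 -0.9   2.07  0.18  0.96  1.36] w 85.3 F [ 0.4 -0.3 -0.5] g 0.0
[402.51138796 211.18114447 201.60736622] [ 8.93036197e-01 -3.01170437e+00  1.01296107e-03]
```

View pics/w3.png

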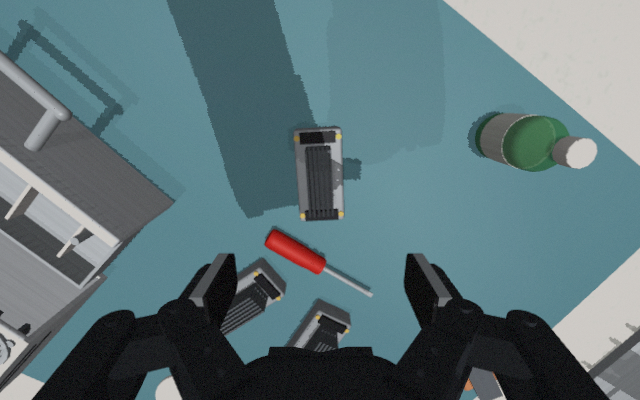

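Module C in the wrist view: base corners at (295,128), (342,126), (345,219), (300,220), and the sink spans columns 306–333. The screwdriver lies below it at (310,258).

```bash
cat > cor.py <<'E'
from h import *
def cor(pts,pos,rot,z=28,s=1):
    c=cam("wrist",{"tool_pos":pos,"tcp_rot":rot})
    w=np.array([onz(c,np.array(p)*s,z)[:2] for p in pts],np.float32)
    (cx,cy),(a,b),t=cv2.minAreaRect(w)
    if a<b:t+=90
    print(w.mean(0).round(1),"ctr",round(cx,1),round(cy,1),"size",round(a),round(b),"yaw",round((t+90)%180-90,1))
def auto(im,c,box,z=28):
    x0,y0,x1,y1=box
    hsv=cv2.cvtColor(im,cv2.COLOR_BGR2HSV)
    m=cv2.bitwise_not(cv2.inRange(hsv,(85,60,30),(110,255,255)))[y0:y1,x0:x1]
    n,l,s,ce=cv2.connectedComponentsWithStats(m);i=1+np.argmax(s[1:,4])
    p=np.argwhere(l==i)[:,::-1]+[x0,y0]
    w=np.array([onz(c,q,z)[:2] for q in p],np.float32)
    (cx,cy),(a,b),t=cv2.minAreaRect(w)
    if a<b:t+=90
    print("px",s[i]+[x0,y0,0,0,0],"ctr",round(cx,1),round(cy,1),"size",round(a),round(b),"yaw",round((t+90)%180-90,1))
E
python3 - <<'E'
from cor import *
p=[402.5,211.2,201.6];r=[.893,-3.0117,.001]
cor([(295,128),(342,126),(345,219),(300,220)],p,r)
cor([(306,147),(332,145),(334,208),(309,210)],p,r,58)
auto(cv2.imread("pics/w3.png"),cam("wrist",{"tool_pos":p,"tcp_rot":r}),(265,105,375,228))
E
```

```text
[401.1 210.9] ctr 400.6 211.4 size 106 52 yaw 34.7
[397.6 208.2] ctr 397.8 208.1 size 66 26 yaw 35.6
px [ 293  126   51   95 4319] ctr 402.1 209.7 size 106 52 yaw 35.9
```

Call:
jog_arm(dp=[[-0.002, -0.001, -0.04], [-0.002, -0.001, -0.08], [-0.002, -0.001, -0.12], [-0.002, -0.001, -0.15], [-0.002, -0.001, -0.167], [-0.002, -0.001, -0.167], [-0.002, -0.001, -0.167]], rotation=[[0, 0, 2], [0, 0, 2], [0, 0, 2], [0, 0, 2], [0, 0, 2], [0, 0, 2], [0, 0, 2]], fingers=[-1, -1, -1, -1, -1, -1, -1])

```text
clock: 11.05
tool_pos: [400.1, 210.7, 34.6]
tcp_rot: [0.942, -2.995, 0.0]
ft_force: [0.0, 0.3, 0.1]
width: 85.2
gripper_force: 0.0
```

Call:
jog_arm(dp=[[0, 0, 0], [0, 0, 0], [0, 0, 0], [0, 0, 0], [0, 0, 0], [0, 0, 0]], rotation=[[0, 0, 0], [0, 0, 0], [0, 0, 0], [0, 0, 0], [0, 0, 0], [0, 0, 0]], fingers=[1, 1, 1, 1, 1, 1], newtons=60)

```text
clock: 11.55
tool_pos: [401.1, 210.6, 35.4]
tcp_rot: [-0.942, 2.996, -0.001]
ft_force: [-1.1, -3.2, 13.7]
width: 24.9
gripper_force: 58.1
```

```bash
python3 st.py
```

```text
11.55 [401.1 210.6  35.4] xang -145.1 tilt [ 0.001 -0.   ] q [ 0.    0.46 -0.74  2.21  0.53  0.65  1.06] w 24.9 F [-1.1 -3.2 13.7] g 58.1
```

Call:
jog_arm(dp=[[0, 0, 0.01], [0, 0, 0.05], [0, 0, 0.09], [0, 0, 0.13], [0, 0, 0.155], [0, 0, 0.155]], rotation=[[0, 0, 0], [0, 0, 0], [0, 0, 0], [0, 0, 0], [0, 0, 0], [0, 0, 0]], fingers=[1, 1, 1, 1, 1, 1])

```text
clock: 12.05
tool_pos: [402.3, 212.0, 194.8]
tcp_rot: [-0.941, 2.99, -0.001]
ft_force: [2.1, 0.9, -4.0]
width: 25.1
gripper_force: 61.1
```

Call:
jog_arm(dp=[[0.01, -0.03, 0], [0.025, -0.065, 0], [0.04, -0.1, 0], [0.055, -0.135, 0], [0.07, -0.17, 0], [0.078, -0.182, 0], [0.078, -0.182, 0]], rotation=[[0, 0, -5], [0, 0, -10], [0, 0, -16], [0, 0, -20], [0, 0, -24], [0, 0, -24], [0, 0, -24]], fingers=[1, 1, 1, 1, 1, 1, 1])

```text
clock: 12.63
tool_pos: [479.4, 24.9, 189.0]
tcp_rot: [0.291, -3.127, 0.001]
ft_force: [-0.4, 0.1, -3.9]
width: 25.0
gripper_force: 61.2
```

Call:
jog_arm(dp=[[0.01, -0.03, 0], [0.025, -0.065, 0], [0.04, -0.1, 0], [0.055, -0.135, 0], [0.07, -0.17, 0], [0.077, -0.181, 0], [0.077, -0.181, 0], [0.077, -0.181, 0]], rotation=[[0, 0, -5], [0, 0, -10], [0, 0, -16], [0, 0, -20], [0, 0, -23.3], [0, 0, -23.3], [0, 0, -23.3], [0, 0, -23.3]], fingers=[1, 1, 1, 1, 1, 1, 1, 1])

```text
clock: 13.3
tool_pos: [555.2, -152.1, 188.8]
tcp_rot: [-0.338, -3.122, -0.002]
ft_force: [-0.4, 0.3, -4.5]
width: 24.8
gripper_force: 61.2
```

```bash
python3 - <<'E'
from st import *
st();o=get_obs();print(o["tool_pos"],o["tcp_rot"])
im,c=snap("wrist","w4.png")
E
```

```text
13.3 [ 555.2 -152.1  188.8] xang 167.6 tilt [-0.002  0.001] q [ 0.6   0.36 -0.54  1.85  0.22  1.    1.32] w 24.8 F [-0.4  0.3 -4.5] g 61.2
[ 555.23293315 -152.06116495  188.77544018] [-3.38025370e-01 -3.12167670e+00 -1.54077035e-03]
```

View pics/w4.png

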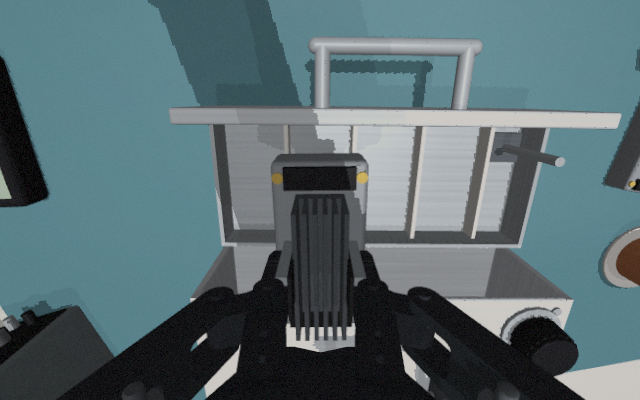

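Wrist view, over the drawer: lanes run left (lane 1) to right. Divider tops are at (287,127), (354,127), (422,127), (492,130) at the panel end, and the lane 3/4 divider's other end is at (413,238). Handle bar spans (316,47)–(476,47). The module hangs over lane 2.

```bash
python3 - <<'E'
from h import *
c=cam("wrist",{"tool_pos":[555.2,-152.1,188.8],"tcp_rot":[-.338,-3.1217,-.0015]})
yaw=np.radians(-12.4);X=np.array([np.cos(yaw),np.sin(yaw)]);Y=np.array([-X[1],X[0]]);O=np.array([648.3,-115.8])
for n,p,z in(("d12",(287,127),38),("d23",(354,127),38),("d34",(422,127),38),("d34b",(413,238),38),("d4b",(473,238),38),("d4t",(492,130),38),("hL",(476,47),86),("hR",(316,47),86),("backR",(230,243),52),("backL",(518,243),52),("modend",(275,158),153+28),("modend2",(365,158),181)):
    w=onz(c,p,z)[:2];print(n,w.round(1),"fix",((w-O)@X).round(1),((w-O)@Y).round(1))
E
```

```text
d12 [ 493.5 -171.6] fix -139.2 -87.7
d23 [ 507.5 -107.6] fix -139.3 -22.2
d34 [521.6 -42.5] fix -139.5 44.4
d34b [639.4 -65.2] fix -19.5 47.5
d4b [6.538e+02 1.000e-01] fix -19.5 114.4
d4t [539.1  25. ] fix -136.9 114.0
hL [463.4 -10.6] fix -203.2 63.1
hR [ 437.9 -129.4] fix -202.6 -58.5
backR [ 596.  -258.7] fix -20.3 -150.8
backL [661.9  40.8] fix -20.4 155.8
modend [ 498.9 -163.5] fix -135.6 -78.7
modend2 [ 508.9 -117.9] fix -135.7 -32.0
```

Call:
jog_arm(dp=[[0.001, -0.001, -0.03], [0.001, -0.001, -0.07], [0.001, -0.001, -0.1], [0.001, -0.001, -0.118], [0.001, -0.001, -0.126], [0.001, -0.001, -0.131], [0.001, -0.001, -0.133], [0.001, -0.001, -0.133]], rotation=[[0, 0, 0], [0, 0, 0], [0, 0, 0], [0, 0, 0], [0, 0, 0], [0, 0, 0], [0, 0, 0], [0, 0, 0]], fingers=[1, 1, 1, 1, 1, 1, 1, 1])

```text
clock: 14.02
tool_pos: [557.2, -152.9, 57.5]
tcp_rot: [0.337, 3.122, -0.0]
ft_force: [0.4, -0.4, -3.5]
width: 24.7
gripper_force: 61.0
```

Call:
jog_arm(dp=[[0, 0, -0.001], [0, 0, -0.002], [0, 0, -0.002]], rotation=[[0, 0, 0], [0, 0, 0], [0, 0, 0]], fingers=[1, 1, 1])

```text
clock: 14.27
tool_pos: [557.0, -153.5, 55.4]
tcp_rot: [0.338, 3.122, -0.001]
ft_force: [0.4, 0.3, -4.2]
width: 24.9
gripper_force: 61.1
```

Call:
jog_arm(dp=[[-0.001, 0, -0.0015], [-0.001, 0, -0.0025], [-0.001, 0, -0.0025]], rotation=[[0, 0, 0], [0, 0, 0], [0, 0, 0]], fingers=[1, 1, 1])

```text
clock: 14.52
tool_pos: [556.8, -153.8, 53.4]
tcp_rot: [0.339, 3.121, -0.001]
ft_force: [-0.4, -1.2, 10.9]
width: 24.8
gripper_force: 63.1
```

Call:
jog_arm(dp=[[0, 0, 0], [0, 0, 0], [0, 0, 0], [0, 0, 0.03], [0, 0, 0.07], [0, 0, 0.11], [0, 0, 0.145], [0, 0, 0.145]], rotation=[[0, 0, 0], [0, 0, 0], [0, 0, 0], [0, 0, 0], [0, 0, 0], [0, 0, 0], [0, 0, 0], [0, 0, 0]], fingers=[-0.05, -0.05, -0.05, -0.05, -0.05, -0.05, -0.05, -1])

```text
clock: 15.18
tool_pos: [558.6, -153.5, 204.1]
tcp_rot: [0.337, 3.115, -0.003]
ft_force: [1.1, -0.2, 1.1]
width: 55.7
gripper_force: 0.0
```

Call:
jog_arm(dp=[[0.005, 0.04, 0], [0.01, 0.08, 0], [0.015, 0.12, 0], [0.02, 0.16, 0], [0.02, 0.185, 0], [0.02, 0.185, 0]], rotation=[[0, 0, -2], [0, 0, -4], [0, 0, -4], [0, 0, -4], [0, 0, -4], [0, 0, -4]], fingers=[-1, -1, -1, -1, -1, -1])

```text
clock: 15.68
tool_pos: [575.3, 38.5, 197.5]
tcp_rot: [0.436, 3.111, 0.004]
ft_force: [-0.0, 0.9, 0.4]
width: 85.3
gripper_force: 0.0
```

Call:
jog_arm(dp=[[0.005, 0.04, 0], [0.01, 0.08, 0], [0.015, 0.12, 0], [0.02, 0.16, 0], [0.022, 0.186, 0], [0.022, 0.186, 0], [0.022, 0.186, 0], [0.022, 0.186, 0]], rotation=[[0, 0, -2], [0, 0, -4], [0, 0, -4.6], [0, 0, -4.6], [0, 0, -4.6], [0, 0, -4.6], [0, 0, -4.6], [0, 0, -4.6]], fingers=[-1, -1, -1, -1, -1, -1, -1, -1])

```text
clock: 16.35
tool_pos: [597.6, 217.0, 196.9]
tcp_rot: [-0.572, -3.089, 0.001]
ft_force: [-0.5, -0.6, -0.9]
width: 85.3
gripper_force: 0.0
```

```bash
python3 - <<'E'
from st import *
from cor import auto
st();o=get_obs();print(o["tool_pos"],o["tcp_rot"])
im,c=snap("wrist","w5.png")
auto(im,c,(265,100,375,235))
E
```

```text
16.35 [597.6 217.  196.9] xang 159.0 tilt [-0.001 -0.001] q [ 0.01  0.46 -0.61  1.7   0.3   1.08  0.51] w 85.3 F [-0.5 -0.6 -0.9] g 0.0
[597.59914175 217.03944913 196.85012598] [-5.71690430e-01 -3.08873848e+00  1.16896774e-03]
px [ 295  128   50   95 4440] ctr 597.0 216.5 size 52 106 yaw -21.0
```

View pics/w5.png

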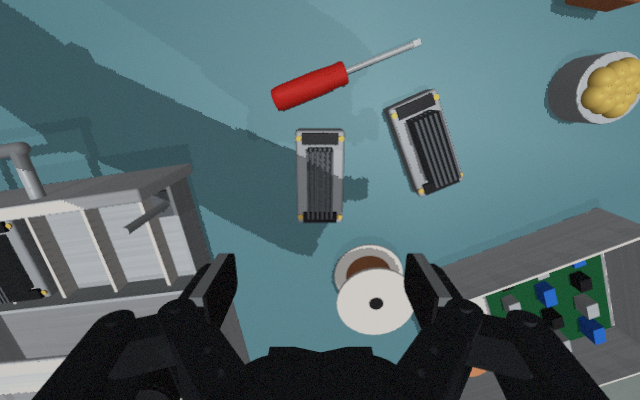

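Module B is centred under the gripper at (320,175), with module A right of it and the spool below, both clear of the fingers.

Call:
jog_arm(dp=[[-0.001, -0.001, -0.04], [-0.001, -0.001, -0.08], [-0.001, -0.001, -0.12], [-0.001, -0.001, -0.15], [-0.001, -0.001, -0.161], [-0.001, -0.001, -0.161], [-0.001, -0.001, -0.161]], rotation=[[0, 0, 0], [0, 0, 0], [0, 0, 0], [0, 0, 0], [0, 0, 0], [0, 0, 0], [0, 0, 0]], fingers=[-1, -1, -1, -1, -1, -1, -1])

```text
clock: 16.98
tool_pos: [597.2, 216.3, 37.2]
tcp_rot: [0.573, 3.089, 0.0]
ft_force: [0.7, -0.1, 0.9]
width: 85.6
gripper_force: 0.0
```

Call:
jog_arm(dp=[[0, 0, 0], [0, 0, 0], [0, 0, 0], [0, 0, 0], [0, 0, 0], [0, 0, 0]], rotation=[[0, 0, 0], [0, 0, 0], [0, 0, 0], [0, 0, 0], [0, 0, 0], [0, 0, 0]], fingers=[1, 1, 1, 1, 1, 1])

```text
clock: 17.48
tool_pos: [597.0, 216.6, 37.1]
tcp_rot: [0.572, 3.088, -0.0]
ft_force: [-2.1, -1.9, 10.1]
width: 24.7
gripper_force: 59.3
```

Call:
jog_arm(dp=[[0, 0, 0.01], [0, 0, 0.05], [0, 0, 0.09], [0, 0, 0.13], [0, 0, 0.155], [0, 0, 0.155]], rotation=[[0, 0, 0], [0, 0, 0], [0, 0, 0], [0, 0, 0], [0, 0, 0], [0, 0, 0]], fingers=[1, 1, 1, 1, 1, 1])

```text
clock: 17.98
tool_pos: [598.7, 218.1, 197.8]
tcp_rot: [0.57, 3.082, 0.006]
ft_force: [1.3, 0.7, -3.6]
width: 24.9
gripper_force: 60.4
```

```bash
python3 st.py
```

```text
17.98 [598.7 218.1 197.8] xang 159.0 tilt [0.007 0.003] q [ 0.01  0.46 -0.62  1.7   0.3   1.07  0.51] w 24.9 F [ 1.3  0.7 -3.6] g 60.4
```

Call:
jog_arm(dp=[[-0.003, -0.025, 0], [-0.006, -0.06, 0], [-0.009, -0.1, 0], [-0.012, -0.135, 0], [-0.013, -0.152, 0], [-0.013, -0.152, 0]], rotation=[[0, 0, 1], [0, 0, 2], [0, 0, 3], [0, 0, 4], [0, 0, 4.4], [0, 0, 4.4]], fingers=[1, 1, 1, 1, 1, 1])

```text
clock: 18.48
tool_pos: [583.1, 59.0, 190.6]
tcp_rot: [-0.461, -3.107, 0.004]
ft_force: [0.4, 0.2, -3.7]
width: 24.7
gripper_force: 60.4
```

Call:
jog_arm(dp=[[-0.003, -0.03, 0], [-0.006, -0.065, 0], [-0.009, -0.1, 0], [-0.012, -0.135, 0], [-0.013, -0.151, 0], [-0.013, -0.151, -0.03], [-0.013, -0.151, -0.03], [-0.013, -0.151, -0.03]], rotation=[[0, 0, 1], [0, 0, 2], [0, 0, 3], [0, 0, 4], [0, 0, 4.4], [0, 0, 4.4], [0, 0, 4.4], [0, 0, 4.4]], fingers=[1, 1, 1, 1, 1, 1, 1, 1])

```text
clock: 19.15
tool_pos: [569.5, -85.7, 160.2]
tcp_rot: [-0.332, -3.121, -0.001]
ft_force: [0.6, 0.9, -1.9]
width: 25.2
gripper_force: 60.3
```

```bash
python3 - <<'E'
from st import *
st()
im,c=snap("wrist","w6.png")
E
```

```text
19.15 [569.5 -85.7 160.2] xang 167.9 tilt [-0.003  0.001] q [ 0.5   0.4  -0.58  1.87  0.26  0.95  1.16] w 25.2 F [ 0.6  0.9 -1.9] g 60.3
```

View pics/w6.png

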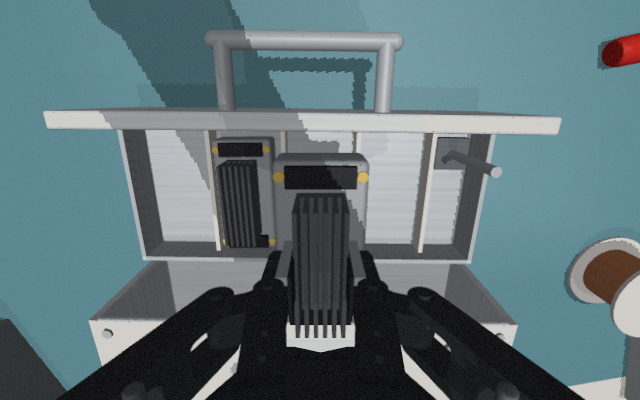

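Module C sits flat in lane 2 (columns 213–273) and module B hangs centred over lane 3 (dividers at 283 and 359).

Call:
jog_arm(dp=[[0.001, -0.001, -0.03], [0.001, -0.001, -0.06], [0.001, -0.001, -0.085], [0.001, -0.001, -0.095], [0.001, -0.001, -0.1], [0.001, -0.001, -0.104], [0.001, -0.001, -0.104]], rotation=[[0, 0, 0], [0, 0, 0], [0, 0, 0], [0, 0, 0], [0, 0, 0], [0, 0, 0], [0, 0, 0]], fingers=[1, 1, 1, 1, 1, 1, 1])

```text
clock: 19.78
tool_pos: [572.4, -86.9, 58.0]
tcp_rot: [0.332, 3.123, 0.0]
ft_force: [-0.4, 0.4, -3.7]
width: 24.9
gripper_force: 60.3
```

Call:
jog_arm(dp=[[0, 0, -0.001], [0, 0, -0.0025], [0, 0, -0.0025]], rotation=[[0, 0, 0], [0, 0, 0], [0, 0, 0]], fingers=[1, 1, 1])

```text
clock: 20.03
tool_pos: [572.0, -87.4, 55.4]
tcp_rot: [0.333, 3.123, -0.0]
ft_force: [-0.8, -0.3, -3.3]
width: 24.9
gripper_force: 60.3
```

Call:
jog_arm(dp=[[-0.001, 0, -0.001], [-0.001, 0, -0.002], [-0.001, 0, -0.002]], rotation=[[0, 0, 0], [0, 0, 0], [0, 0, 0]], fingers=[1, 1, 1])

```text
clock: 20.28
tool_pos: [572.7, -87.6, 55.0]
tcp_rot: [0.333, 3.12, -0.001]
ft_force: [-0.9, -1.4, 20.0]
width: 24.6
gripper_force: 63.6
```

Call:
jog_arm(dp=[[0, 0, 0], [0, 0, 0], [0, 0, 0], [0, 0, 0.03], [0, 0, 0.07], [0, 0, 0.11], [0, 0, 0.145], [0, 0, 0.145]], rotation=[[0, 0, 0], [0, 0, 0], [0, 0, 0], [0, 0, 0], [0, 0, 0], [0, 0, 0], [0, 0, 0], [0, 0, 0]], fingers=[-0.05, -0.05, -0.05, -0.05, -0.05, -0.05, -0.05, -1])

```text
clock: 20.95
tool_pos: [573.6, -87.1, 204.6]
tcp_rot: [0.332, 3.115, -0.001]
ft_force: [1.5, -0.1, 0.4]
width: 56.0
gripper_force: 0.0
```

```bash
python3 - <<'E'
from st import *
from mods import mods
st()
im,c=snap("top","top3.png")
mods(im,c)
E
```

```text
20.95 [573.6 -87.1 204.6] xang 167.8 tilt [ 0.008 -0.002] q [ 0.52  0.35 -0.6   1.83  0.23  1.02  1.19] w 56.0 F [ 1.5 -0.1  0.4] g 0.0
[223. 192.] ctr 605 336 size 109 55 yaw 3.0
[175. 191.] ctr 612 516 size 77 67 yaw 44.9
[168. 218.] ctr 512 537 size 93 58 yaw 62.1
[245. 218.] ctr 506 279 size 157 26 yaw 87.9
[216. 287.] ctr 259 363 size 61 51 yaw 62.3
```

Call:
jog_arm(dp=[[0.003, 0.04, 0], [0.006, 0.08, 0], [0.009, 0.12, 0], [0.012, 0.16, 0], [0.015, 0.2, 0], [0.016, 0.212, 0], [0.016, 0.212, 0]], rotation=[[0, 0, 2], [0, 0, 4], [0, 0, 6], [0, 0, 7.5], [0, 0, 7.5], [0, 0, 7.5], [0, 0, 7.5]], fingers=[-1, -1, -1, -1, -1, -1, -1])

```text
clock: 21.58
tool_pos: [585.7, 129.4, 196.9]
tcp_rot: [-0.118, -3.138, -0.003]
ft_force: [-0.4, 0.4, 0.6]
width: 84.9
gripper_force: 0.0
```

Call:
jog_arm(dp=[[0.003, 0.04, 0], [0.006, 0.08, 0], [0.009, 0.12, 0], [0.012, 0.16, 0], [0.015, 0.2, 0], [0.016, 0.212, 0], [0.016, 0.212, 0], [0.016, 0.212, 0]], rotation=[[0, 0, 2], [0, 0, 4], [0, 0, 6], [0, 0, 7.5], [0, 0, 7.5], [0, 0, 7.5], [0, 0, 7.5], [0, 0, 7.5]], fingers=[-1, -1, -1, -1, -1, -1, -1, -1])

```text
clock: 22.25
tool_pos: [602.3, 336.4, 196.5]
tcp_rot: [0.079, -3.139, 0.001]
ft_force: [1.1, 0.0, -1.1]
width: 85.3
gripper_force: 0.0
```

```bash
python3 - <<'E'
from st import *
from cor import auto
st()
im,c=snap("wrist","w7.png")
auto(im,c,(255,90,385,235))
E
```

```text
22.25 [602.3 336.4 196.5] xang -177.1 tilt [-0.001 -0.001] q [-0.12  0.57 -0.7   1.56  0.39  1.15  0.72] w 85.3 F [ 1.1  0.  -1.1] g 0.0
px [ 295  130   49   95 4422] ctr 603.9 335.6 size 106 52 yaw 3.1
```

Call:
jog_arm(dp=[[0.0015, -0.001, -0.04], [0.0015, -0.001, -0.08], [0.0015, -0.001, -0.12], [0.0015, -0.001, -0.15], [0.0015, -0.001, -0.161], [0.0015, -0.001, -0.161], [0.0015, -0.001, -0.161]], rotation=[[0, 0, 0], [0, 0, 0], [0, 0, 0], [0, 0, 0], [0, 0, 0], [0, 0, 0], [0, 0, 0]], fingers=[-1, -1, -1, -1, -1, -1, -1])

```text
clock: 22.88
tool_pos: [604.8, 335.1, 37.7]
tcp_rot: [-0.076, 3.14, 0.0]
ft_force: [0.4, 0.1, 0.9]
width: 85.3
gripper_force: 0.0
```

Call:
jog_arm(dp=[[0, 0, 0], [0, 0, 0], [0, 0, 0], [0, 0, 0], [0, 0, 0], [0, 0, 0]], rotation=[[0, 0, 0], [0, 0, 0], [0, 0, 0], [0, 0, 0], [0, 0, 0], [0, 0, 0]], fingers=[1, 1, 1, 1, 1, 1])

```text
clock: 23.38
tool_pos: [604.5, 335.8, 37.6]
tcp_rot: [-0.078, 3.14, -0.0]
ft_force: [-1.9, -2.3, 9.3]
width: 24.5
gripper_force: 59.5
```

Call:
jog_arm(dp=[[0, 0, 0.01], [0, 0, 0.05], [0, 0, 0.09], [0, 0, 0.13], [0, 0, 0.155], [0, 0, 0.155]], rotation=[[0, 0, 0], [0, 0, 0], [0, 0, 0], [0, 0, 0], [0, 0, 0], [0, 0, 0]], fingers=[1, 1, 1, 1, 1, 1])

```text
clock: 23.88
tool_pos: [605.7, 337.5, 198.5]
tcp_rot: [-0.078, 3.134, 0.006]
ft_force: [0.4, 2.3, -4.5]
width: 24.8
gripper_force: 60.8
```

Call:
jog_arm(dp=[[-0.003, -0.03, 0], [-0.006, -0.07, 0], [-0.009, -0.11, 0], [-0.009, -0.15, 0], [-0.009, -0.178, 0], [-0.009, -0.178, 0], [-0.009, -0.178, 0]], rotation=[[0, 0, -2], [0, 0, -4], [0, 0, -6], [0, 0, -7.6], [0, 0, -7.6], [0, 0, -7.6], [0, 0, -7.6]], fingers=[1, 1, 1, 1, 1, 1, 1])

```text
clock: 24.47
tool_pos: [595.0, 155.1, 191.3]
tcp_rot: [-0.136, -3.138, 0.002]
ft_force: [1.1, 1.2, -5.2]
width: 24.8
gripper_force: 61.2
```

Call:
jog_arm(dp=[[-0.003, -0.03, 0], [-0.006, -0.07, 0], [-0.009, -0.11, 0], [-0.009, -0.15, 0], [-0.009, -0.178, 0], [-0.009, -0.178, -0.03], [-0.009, -0.178, -0.03], [-0.009, -0.178, -0.03]], rotation=[[0, 0, -2], [0, 0, -4], [0, 0, -6], [0, 0, -7.6], [0, 0, -7.6], [0, 0, -7.6], [0, 0, -7.6], [0, 0, -7.6]], fingers=[1, 1, 1, 1, 1, 1, 1, 1])

```text
clock: 25.13
tool_pos: [585.2, -19.1, 160.8]
tcp_rot: [-0.336, -3.121, -0.001]
ft_force: [1.0, 0.3, -4.3]
width: 24.8
gripper_force: 61.3
```

```bash
python3 - <<'E'
from st import *
st()
im,c=snap("wrist","w8.png")
E
```

```text
25.13 [585.2 -19.1 160.8] xang 167.7 tilt [-0.003  0.001] q [ 0.41  0.42 -0.61  1.85  0.29  0.97  1.03] w 24.8 F [ 1.   0.3 -4.3] g 61.3
```

View pics/w8.png

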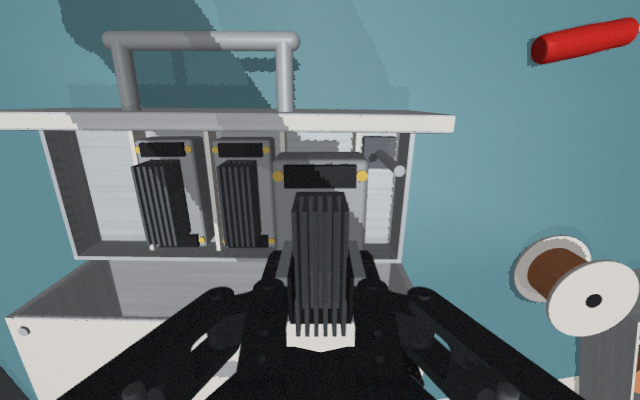

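Modules C and B are in lanes 2 and 3 and A hangs over lane 4. The latch post is right of it, with its top at (400,172). I'll check its height before lowering.

```bash
python3 - <<'E'
from h import *
c=cam("wrist",{"tool_pos":[585.2,-19.1,160.8],"tcp_rot":[-.336,-3.121,-.001]})
yaw=np.radians(-12.4);X=np.array([np.cos(yaw),np.sin(yaw)]);Y=np.array([-X[1],X[0]]);O=np.array([648.3,-115.8])
for z in(40,60,70,80,90,100,110):
    w=onz(c,(400,172),z)[:2];print(z,((w-O)@X).round(1),((w-O)@Y).round(1))
w=onz(c,(370,155),18)[:2];print(18,((w-O)@X).round(1),((w-O)@Y).round(1))
E
```

```text
40 -100.9 154.5
60 -105.6 149.0
70 -108.0 146.2
80 -110.3 143.4
90 -112.7 140.6
100 -115.1 137.8
110 -117.4 135.1
18 -112.6 129.8
```

Call:
jog_arm(dp=[[0, -0.001, -0.03], [0, -0.001, -0.06], [0, -0.001, -0.085], [0, -0.001, -0.095], [0, -0.001, -0.1], [0, -0.001, -0.104], [0, -0.001, -0.104]], rotation=[[0, 0, 0], [0, 0, 0], [0, 0, 0], [0, 0, 0], [0, 0, 0], [0, 0, 0], [0, 0, 0]], fingers=[1, 1, 1, 1, 1, 1, 1])

```text
clock: 25.77
tool_pos: [586.9, -20.7, 58.5]
tcp_rot: [0.337, 3.122, 0.0]
ft_force: [0.2, 0.3, -4.2]
width: 25.3
gripper_force: 61.2
```

Call:
jog_arm(dp=[[-0.001, 0, -0.001], [-0.001, 0, -0.003], [-0.001, 0, -0.0035], [-0.001, 0, -0.0035]], rotation=[[0, 0, 0], [0, 0, 0], [0, 0, 0], [0, 0, 0]], fingers=[1, 1, 1, 1])

```text
clock: 26.1
tool_pos: [586.2, -21.4, 55.6]
tcp_rot: [0.338, 3.121, -0.0]
ft_force: [-0.5, -0.6, 5.5]
width: 24.4
gripper_force: 62.7
```

Call:
jog_arm(dp=[[0, 0, 0], [0, 0, 0], [0, 0, 0], [0, 0, 0.03], [0, 0, 0.07], [0, 0, 0.11], [0, 0, 0.145], [0, 0, 0.145]], rotation=[[0, 0, 0], [0, 0, 0], [0, 0, 0], [0, 0, 0], [0, 0, 0], [0, 0, 0], [0, 0, 0], [0, 0, 0]], fingers=[-0.05, -0.05, -0.05, -0.05, -0.05, -0.05, -0.05, 0.15])

```text
clock: 26.77
tool_pos: [588.2, -20.7, 206.4]
tcp_rot: [0.337, 3.114, 0.001]
ft_force: [1.0, 1.2, 0.5]
width: 36.4
gripper_force: 0.0
```

Call:
jog_arm(dp=[[-0.015, -0.006, 0], [-0.03, -0.012, 0], [-0.04, -0.018, 0], [-0.055, -0.022, 0], [-0.068, -0.026, 0], [-0.068, -0.026, 0], [-0.068, -0.026, 0], [-0.068, -0.026, 0]], rotation=[[0, 0, -7], [0, 0, -14], [0, 0, -21], [0, 0, -28], [0, 0, -35], [0, 0, -42], [0, 0, -45], [0, 0, -45]], fingers=[0.15, 0.15, 0.15, 0.15, 0.15, 0.15, 0.15, 0.15])

```text
clock: 27.43
tool_pos: [517.1, -47.4, 199.5]
tcp_rot: [1.511, 2.753, -0.0]
ft_force: [-0.9, 0.7, -0.9]
width: 36.5
gripper_force: 0.0
```

Call:
jog_arm(dp=[[-0.015, -0.006, 0], [-0.03, -0.012, 0], [-0.04, -0.018, 0], [-0.055, -0.022, 0], [-0.068, -0.026, 0], [-0.068, -0.026, 0], [-0.068, -0.026, 0], [-0.068, -0.026, 0]], rotation=[[0, 0, -7], [0, 0, -14], [0, 0, -21], [0, 0, -28], [0, 0, -35], [0, 0, -42], [0, 0, -44.9], [0, 0, -44.9]], fingers=[0.15, 0.15, 0.15, 0.15, 0.15, 0.15, 0.15, 0.15])

```text
clock: 28.1
tool_pos: [449.2, -73.3, 199.4]
tcp_rot: [2.446, 1.971, 0.0]
ft_force: [-0.0, 0.4, -0.1]
width: 36.4
gripper_force: 0.0
```

```bash
python3 - <<'E'
from st import *
from mods import mods
st()
im,c=snap("wrist","w9.png")
im2,c2=snap("top","top4.png"); mods(im2,c2)
cv2.imwrite("pics/both.png",np.vstack([im,cv2.resize(im2[100:225,240:440],(640,400),interpolation=cv2.INTER_CUBIC)])[0:600] if 0 else im)
E
```

```text
28.1 [449.2 -73.3 199.4] xang 77.7 tilt [ 0. -0.] q [ 0.4   0.12 -0.4   2.09  0.06  0.93 -0.25] w 36.4 F [-0.   0.4 -0.1] g 0.0
[175. 191.] ctr 612 516 size 77 67 yaw 44.9
[168. 218.] ctr 512 538 size 93 58 yaw 62.1
[245. 218.] ctr 506 279 size 157 26 yaw 87.9
[216. 287.] ctr 259 363 size 61 51 yaw 62.3
```

View pics/w9.png

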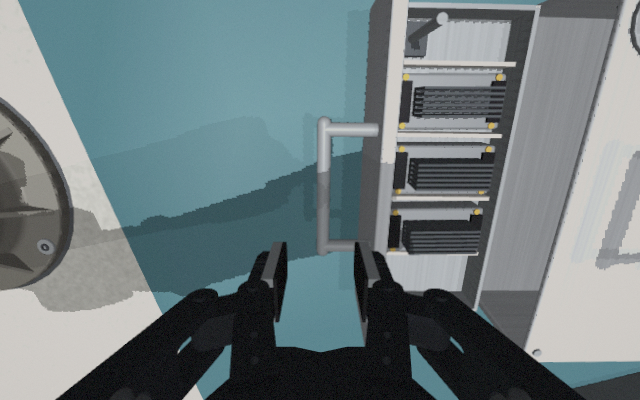

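All three modules are flat in lanes 4, 3 and 2 (rows 100, 173, 235), and the handle is between the fingers at column 324. Descend and pinch.

Call:
jog_arm(dp=[[0.002, 0, -0.04], [0.002, 0, -0.08], [0.002, 0, -0.11], [0.002, 0, -0.127], [0.002, 0, -0.127], [0.002, 0, -0.127]], rotation=[[0, 0, 0], [0, 0, 0], [0, 0, 0], [0, 0, 0], [0, 0, 0], [0, 0, 0]], fingers=[0.15, 0.15, 0.15, 0.15, 0.15, 0.15])

```text
clock: 28.7
tool_pos: [450.9, -73.0, 71.9]
tcp_rot: [-2.442, -1.974, 0.002]
ft_force: [0.2, -0.3, 0.8]
width: 36.2
gripper_force: 0.0
```

Call:
jog_arm(dp=[[0, 0, 0], [0, 0, 0], [0, 0, 0], [0, 0, 0]], rotation=[[0, 0, 0], [0, 0, 0], [0, 0, 0], [0, 0, 0]], fingers=[1, 1, 1, 1], newtons=40)

```text
clock: 29.03
tool_pos: [452.2, -73.4, 73.7]
tcp_rot: [2.444, 1.97, 0.003]
ft_force: [-0.6, 0.8, 6.1]
width: 10.5
gripper_force: 39.0
```

Call:
jog_arm(dp=[[0.003, -0.0007, 0.001], [0.01, -0.0022, 0.001], [0.02, -0.0044, 0.001], [0.032, -0.007, 0.001], [0.044, -0.0097, 0.001], [0.056, -0.0123, 0.001], [0.066, -0.0145, 0.001], [0.07, -0.0154, 0.001]], rotation=[[0, 0, 0], [0, 0, 0], [0, 0, 0], [0, 0, 0], [0, 0, 0], [0, 0, 0], [0, 0, 0], [0, 0, 0]], fingers=[1, 1, 1, 1, 1, 1, 1, 1])

```text
clock: 29.7
tool_pos: [522.7, -89.5, 73.7]
tcp_rot: [2.446, 1.97, 0.001]
ft_force: [-3.3, -1.7, 5.3]
width: 10.4
gripper_force: 41.7
```

```bash
python3 st.py
```

```text
29.7 [522.7 -89.5  73.7] xang 77.7 tilt [ 0.001 -0.   ] q [ 0.34  0.42 -0.35  2.04  0.21  0.71 -0.36] w 10.4 F [-3.3 -1.7  5.3] g 41.7
```

Call:
jog_arm(dp=[[0.006, -0.0013, 0], [0.015, -0.0033, 0], [0.026, -0.0057, 0], [0.037, -0.0081, 0], [0.047, -0.0103, 0], [0.055, -0.0121, 0], [0.06, -0.0132, 0], [0.062, -0.0136, 0]], rotation=[[0, 0, 0], [0, 0, 0], [0, 0, 0], [0, 0, 0], [0, 0, 0], [0, 0, 0], [0, 0, 0], [0, 0, 0]], fingers=[1, 1, 1, 1, 1, 1, 1, 1])

```text
clock: 30.37
tool_pos: [583.9, -103.4, 73.8]
tcp_rot: [2.446, 1.97, -0.0]
ft_force: [-3.4, -5.2, 7.2]
width: 10.1
gripper_force: 41.7
```

Call:
jog_arm(dp=[[0.001, -0.0002, 0], [0.002, -0.0004, 0], [0.003, -0.0007, 0], [0.004, -0.0009, 0], [0.005, -0.0011, 0], [0.006, -0.0013, 0], [0.006, -0.0013, 0]], rotation=[[0, 0, 0], [0, 0, 0], [0, 0, 0], [0, 0, 0], [0, 0, 0], [0, 0, 0], [0, 0, 0]], fingers=[1, 1, 1, 1, 1, 1, 1])

```text
clock: 30.95
tool_pos: [589.2, -104.6, 73.8]
tcp_rot: [2.446, 1.97, -0.001]
ft_force: [-2.6, -6.1, 3.3]
width: 10.0
gripper_force: 41.3
```

Call:
jog_arm(dp=[[0.001, 0.0005, 0], [0.002, 0.0005, 0], [0.003, 0.0003, 0], [0.004, 0.0001, 0], [0.004, 0.0001, 0], [0.004, 0.0001, 0]], rotation=[[0, 0, 0], [0, 0, 0], [0, 0, 0], [0, 0, 0], [0, 0, 0], [0, 0, 0]], fingers=[1, 1, 1, 1, 1, 1])

```text
clock: 31.45
tool_pos: [591.3, -105.1, 73.7]
tcp_rot: [-2.447, -1.97, 0.006]
ft_force: [-14.7, -6.5, 15.0]
width: 10.2
gripper_force: 42.5
```

Call:
jog_arm(dp=[[0.001, -0.0002, 0], [0.002, -0.0004, 0], [0.002, -0.0004, 0], [0.002, -0.0004, 0]], rotation=[[0, 0, 0], [0, 0, 0], [0, 0, 0], [0, 0, 0]], fingers=[1, 1, 1, 1])

```text
clock: 31.78
tool_pos: [591.4, -105.2, 73.6]
tcp_rot: [-2.445, -1.968, 0.01]
ft_force: [-28.3, -4.0, 26.8]
width: 10.4
gripper_force: 44.0
```

Call:
jog_arm(dp=[[0, 0, 0], [-0.002, 0, 0], [-0.004, 0, 0], [-0.004, 0, 0.03], [-0.004, 0, 0.07], [-0.004, 0, 0.11], [-0.004, 0, 0.15], [-0.004, 0, 0.19]], rotation=[[0, 0, 0], [0, 0, 0], [0, 0, 0], [0, 0, 0], [0, 0, 0], [0, 0, 0], [0, 0, 0], [0, 0, 0]], fingers=[0.15, 0.15, 0.15, 0.15, 0.15, 0.15, -0.3, -0.3])

```text
clock: 32.45
tool_pos: [590.9, -103.6, 265.5]
tcp_rot: [2.445, 1.972, 0.001]
ft_force: [-0.0, -1.6, -0.3]
width: 55.3
gripper_force: 0.0
```

Call:
jog_arm(dp=[[0, 0, 0], [0.03, -0.007, 0], [0.065, -0.014, 0], [0.097, -0.021, 0], [0.097, -0.021, 0], [0.097, -0.021, 0]], rotation=[[0, 0, 0], [0, 0, 0], [0, 0, 0], [0, 0, 0], [0, 0, 0], [0, 0, 0]], fingers=[-0.3, -0.3, -0.3, -0.3, -0.3, -0.3])

```text
clock: 32.95
tool_pos: [689.0, -124.7, 262.0]
tcp_rot: [-2.445, -1.971, 0.0]
ft_force: [-0.7, 0.5, -0.6]
width: 55.8
gripper_force: 0.0
```

```bash
python3 - <<'E'
from st import *
st()
im,c=snap("wrist","w10.png")
im2,c2=snap("top","top5.png")
cv2.imwrite("pics/v10.png",np.hstack([cv2.resize(im,(480,300)),cv2.resize(im2[100:225,240:440],(320,200),interpolation=cv2.INTER_CUBIC).repeat(1,0)[:300] if 0 else cv2.copyMakeBorder(cv2.resize(im2[100:225,240:440],(320,200)),0,100,0,0,0)]))
E
```

```text
32.95 [ 689.  -124.7  262. ] xang 77.8 tilt [-0.001  0.001] q [ 0.33  0.47 -0.35  1.49  0.17  1.22 -0.25] w 55.8 F [-0.7  0.5 -0.6] g 0.0
```

View pics/v10.png

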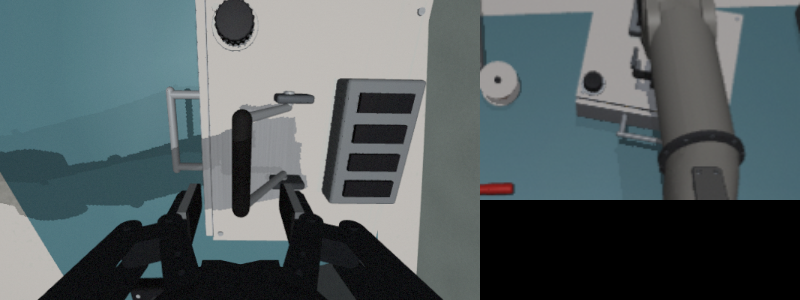

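Drawer panel is against the housing, and the raised lever bar is centred between the fingers (241 of 480). A quick check of the handle position against shut before lowering.

```bash
python3 - <<'E'
from h import *
c=cam("wrist")
X=np.array([.9767,-.2147])
im=cv2.imread("pics/w10.png");o=get_obs()
for r in(150,170,190):
    row=im[r,200:300].astype(int).sum(1); e=200+np.where(row>np.percentile(row[:20],50)+60)[0]; print(r,e[:25])
for p in((228,150),(229,190)):
    w=onz(c,p,86)[:2];print(w.round(1),((w-[648.3,-115.8])@X).round(1))
c1=cam("wrist",{"tool_pos":[613.5,-156.6,294.5],"tcp_rot":[-2.443,-1.975,0]})
w=onz(c1,(292.5,127),86)[:2];print("before",w.round(1),((w-[648.3,-115.8])@X).round(1))
E
```

```text
150 [225 226 227 228 229 230 267 268 269 270 271 272 273 274 275 276 277 278
 279 280 281 282 283 284 285]
170 [226 227 228 229 230 231 232 267 268 269 270 271 272 273 274 275 276 277
 278 280 281 282 283 284 285]
190 [228 229 230 231 232 233 234 276]
[595.4 -74.7] -60.5
[ 582.4 -118.6] -63.7
before [ 592.4 -100.2] -58.0
```

Call:
jog_arm(dp=[[0, 0, -0.03], [0, 0, -0.055], [0, 0, -0.059], [0, 0, -0.059]], rotation=[[0, 0, 0], [0, 0, 0], [0, 0, 0], [0, 0, 0]], fingers=[-0.3, -0.3, -0.3, -0.3])

```text
clock: 33.38
tool_pos: [686.8, -124.7, 203.4]
tcp_rot: [-2.444, -1.971, 0.003]
ft_force: [-0.8, 0.1, 1.1]
width: 55.4
gripper_force: 0.0
```

Call:
jog_arm(dp=[[0, 0, 0], [0, 0, 0], [0, 0, 0], [0, 0, 0]], rotation=[[0, 0, 0], [0, 0, 0], [0, 0, 0], [0, 0, 0]], fingers=[1, 1, 1, 1], newtons=40)

```text
clock: 33.72
tool_pos: [688.7, -124.9, 205.9]
tcp_rot: [2.445, 1.97, 0.002]
ft_force: [-3.3, -0.1, 6.2]
width: 16.2
gripper_force: 38.9
```

```bash
python3 - <<'E'
from h import *
a=cv2.imread("pics/w1.png");b=cv2.imread("pics/w10.png")
A=cv2.resize(a[60:200,270:370],None,fx=4,fy=4,interpolation=cv2.INTER_CUBIC)
B=cv2.resize(b[100:240,210:310],None,fx=4,fy=4,interpolation=cv2.INTER_CUBIC)
cv2.imwrite("pics/cmp.png",np.hstack([A,B]))
E
```

```text
(no output)
```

View pics/cmp.png

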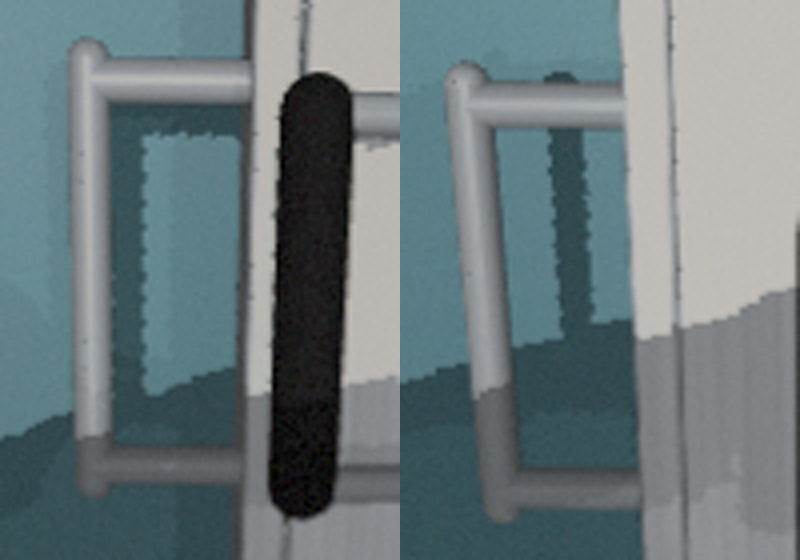

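Left is before, right is now: the panel-to-housing seam is the same thin line in both, so the drawer is shut. Lowering the lever along its arc.

Call:
jog_arm(dp=[[-0.0067, 0.0015, -0.0053], [-0.013, 0.0029, -0.0112], [-0.0188, 0.0041, -0.0176], [-0.0239, 0.0053, -0.0245], [-0.0285, 0.0063, -0.0319], [-0.0324, 0.0071, -0.0396], [-0.0357, 0.0079, -0.0477], [-0.0357, 0.0079, -0.0477]], rotation=[[0, 0, 0], [0, 0, 0], [0, 0, 0], [0, 0, 0], [0, 0, 0], [0, 0, 0], [0, 0, 0], [0, 0, 0]], fingers=[1, 1, 1, 1, 1, 1, 1, 1])

```text
clock: 34.38
tool_pos: [652.8, -116.9, 155.9]
tcp_rot: [2.445, 1.971, 0.002]
ft_force: [7.3, -0.5, -4.9]
width: 16.7
gripper_force: 39.1
```

Call:
jog_arm(dp=[[-0.0015, 0.0003, -0.004], [-0.0025, 0.0005, -0.0083], [-0.0035, 0.0007, -0.0125], [-0.0044, 0.001, -0.0168], [-0.0049, 0.001, -0.021], [-0.0054, 0.0011, -0.0245], [-0.0054, 0.0011, -0.026], [-0.0054, 0.0011, -0.026]], rotation=[[0, 0, 0], [0, 0, 0], [0, 0, 0], [0, 0, 0], [0, 0, 0], [0, 0, 0], [0, 0, 0], [0, 0, 0]], fingers=[1, 1, 1, 1, 1, 1, 1, 1])

```text
clock: 35.05
tool_pos: [648.7, -116.0, 133.3]
tcp_rot: [2.444, 1.969, 0.004]
ft_force: [-2.6, 0.5, 29.2]
width: 16.2
gripper_force: 42.9
```

Call:
jog_arm(dp=[[0, 0, -0.001], [0, 0, -0.0015], [0, 0, -0.0015]], rotation=[[0, 0, 0], [0, 0, 0], [0, 0, 0]], fingers=[1, 1, 1])

```text
clock: 35.3
tool_pos: [648.7, -116.0, 133.1]
tcp_rot: [2.444, 1.969, 0.004]
ft_force: [-10.7, 1.0, 44.9]
width: 16.1
gripper_force: 44.6
```

Call:
jog_arm(dp=[[0, 0, 0.003], [0, 0, 0.003], [0, 0, 0.003], [0, 0, 0.03], [0, 0, 0.06], [0, 0, 0.06], [0, 0, 0.06], [0, 0, 0.06]], rotation=[[0, 0, 0], [0, 0, 0], [0, 0, 0], [0, 0, 0], [0, 0, 0], [0, 0, 0], [0, 0, 0], [0, 0, 0]], fingers=[-0.3, -0.3, -0.3, -0.3, -0.3, 1, 1, 1])

```text
clock: 35.97
tool_pos: [646.6, -116.0, 188.2]
tcp_rot: [-2.445, -1.971, 0.001]
ft_force: [-0.8, -1.5, 0.1]
width: 19.7
gripper_force: 0.0
```

```bash
python3 st.py
```

```text
35.97 [ 646.6 -116.   188.2] xang 77.7 tilt [-0.001  0.   ] q [ 0.34  0.46 -0.36  1.67  0.18  1.05 -0.28] w 19.7 F [-0.8 -1.5  0.1] g 0.0
```

Call:
jog_arm(dp=[[0.001, 0, -0.015], [0.001, 0, -0.028], [0.001, 0, -0.033], [0.001, 0, -0.036], [0.001, 0, -0.038], [0.001, 0, -0.039], [0.001, 0, -0.039]], rotation=[[0, 0, 0], [0, 0, 0], [0, 0, 0], [0, 0, 0], [0, 0, 0], [0, 0, 0], [0, 0, 0]], fingers=[1, 1, 1, 1, 1, 1, 1])

```text
clock: 36.55
tool_pos: [648.0, -115.9, 150.2]
tcp_rot: [-2.446, -1.971, 0.0]
ft_force: [-0.8, -0.2, -0.9]
width: 0.2
gripper_force: 0.0
```

Call:
jog_arm(dp=[[0, 0, -0.001], [0, 0, -0.002], [0, 0, -0.002]], rotation=[[0, 0, 0], [0, 0, 0], [0, 0, 0]], fingers=[1, 1, 1])

```text
clock: 36.8
tool_pos: [648.4, -115.9, 149.7]
tcp_rot: [2.445, 1.971, 0.001]
ft_force: [-8.2, 0.4, 17.3]
width: 0.1
gripper_force: 8.8
```

Call:
jog_arm(dp=[[0, 0, 0.03], [0, 0, 0.07], [0, 0, 0.11], [-0.03, 0, 0.15], [-0.07, 0, 0.17], [-0.1, -0.03, 0.17], [-0.12, -0.06, 0.17], [-0.12, -0.06, 0.17]], rotation=[[0, 0, 0], [0, 0, 0], [0, 0, 0], [0, 0, 0], [0, 0, 0], [0, 0, 0], [0, 0, 0], [0, 0, 0]], fingers=[1, 1, 1, 1, 1, 1, 1, 1])

```text
clock: 37.47
tool_pos: [524.0, -182.1, 319.6]
tcp_rot: [2.45, 1.961, -0.003]
ft_force: [0.1, -1.7, 0.3]
width: -0.1
gripper_force: 0.0
```

```bash
python3 - <<'E'
from st import *
st()
im,c=snap("wrist","w11.png")
im2,c2=snap("scene","s11.png")
E
```

```text
37.47 [ 524.  -182.1  319.6] xang 77.4 tilt [ 0.001 -0.004] q [ 0.51  0.18 -0.34  1.75  0.07  1.22 -0.06] w -0.1 F [ 0.1 -1.7  0.3] g 0.0
```

View pics/s11.png

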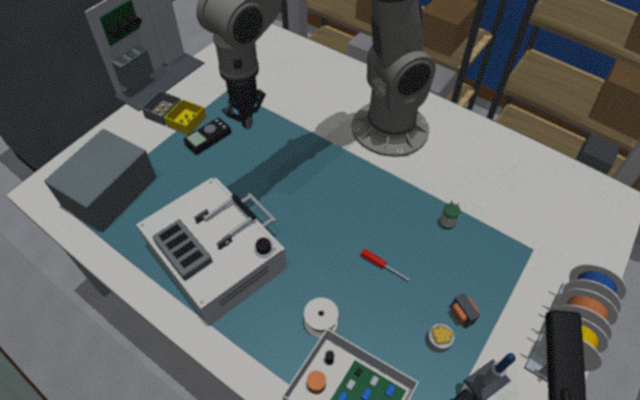

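The scene view shows the drawer shut, the lever down at (243,210), no modules left on the bench, and the other things in place.

```bash
python3 -c "
from station import *
print(hand_in())"
```

```text
the job is handed in; nothing more can be done
None
```

Done and handed in at about 37 s: all three modules on the bench are flat, heat sink up, in lanes 2, 3 and 4, the drawer (which was not latched) is pushed gently shut, the lever is down at its stop, and nothing else was moved.

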